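# Open the battery jar in its holder

### The job

Stand the closed battery jar fully down in the square pocket of the wooden holder, which will keep it from turning. Then unscrew its tight blue lid, about a quarter turn anticlockwise as seen from above, stop turning when the lid comes free, and lift it straight up. Finish with the gripper still holding the lid level just over the jar, about two centimetres clear of its mouth, the jar still seated in the holder and the other things left where they were.

Things in the scene. Friction and masses are not known exactly. Their poses are not given: they have to be found in the camera images.
- lid: round blue lid on the jar, 62 mm across, 30 mm tall, finely ribbed, about 50 g; origin at its centre (half-way up), z up; the white bar on top points along its -x. Tight: turning it takes some 0.1 to 0.5 N m, enough to spin a jar that is not braced. It starts with its x within 0.2 rad of the jar's x. Closed, it carries the jar, which may be lifted by it
- neck (a point): on the jar's axis, 84 mm above its base, at two ledges under which two lugs inside the lid hook; a springy seal presses them up with 10 N. Turned anticlockwise from above until lid x is 0.98 rad past jar x, the lugs are out, the seal pushes the lid up 3 mm and it lifts off straight up. Stops block the lugs at about 2.3 rad and at -0.35 rad
- jar: clear square jar with green and red batteries inside, 0.3 to 0.6 kg: body 60x60 mm, 62 mm tall, then a round neck 43 mm across, top 93 mm above the base. Origin at the centre of the underside, z up, x and y square to the sides; red mark on its -x side. Closed, the lid's centre is 85 mm and its lower edge 70 mm above this origin; the whole is 100 mm tall
- jar_mid (a point): point on the jar's axis at the middle of the square body, 31 mm above its underside. The orange seal ring on the jar's mouth ends 97 mm above the underside when the lid is on and 100 mm when it is off
- pocket (a point): centre of the pocket's floor in the holder: a wooden block 92x92 mm, 30 mm tall, fixed to the desk. The pocket is 64x64 mm (2 mm play on each side of the jar), square to this point's x and y, its floor 6 mm above the desk, 24 mm deep, mouth chamfered 3 mm. The jar fits in any of its four quarter-turn directions
- action_camera: small black action camera standing upright, 40x74x52 mm; a bystander; origin at the centre of its underside
- marker: red and white marker pen lying down, 17x135x16 mm; a bystander; origin at the centre of its underside
- mouse: dark grey computer mouse, 125x83x52 mm; a bystander; origin at the centre of its underside
- key_ring: bunch of keys with a red fob, 84x118x8 mm; a bystander; origin at the centre of its underside
Not all that is in view belongs to the job. What is meant by the part that bears pocket is not yellow, and is the larger of those in its own colour.

How it is judged:
By the outcome, as a careful person would: the job done as asked, in the order asked, and still so for the second after the job is handed in, while the arm keeps its last pose, push and grip.
It also fails if it takes over 42 s, if anything falls off the work surface, if the arm or the gripper's body presses on something with over 40 N, if the wrist force passes 120 N, or if a joint passes its speed limit or range.

### The arm

A 6-joint arm with a two-finger parallel gripper is mounted at the origin on a cart in front of the work surface, level with it; the furniture and walls round the work are solid. World frame = base frame: x ahead of the robot, y to its left, z up, the work surface at z = 0. Lengths are in m, angles in rad, forces in N, time in s.
With the tool pointing down it reaches from about 0.3 to 0.775 m from the base axis. Payload 14.6 kg.
Tool frame: the origin (TCP) lies at the very end of the fingers, on their centre line; the grasp point (between the pads) lies 19 mm behind it; z points along the fingers, y is the line along which they close (so a half turn about z gives the same grasp; the last joint's range is limited). The gripper opens to 85 mm and grips with 20 to 120 N. Pads are 22 mm wide; open, the fingers measure 114 mm over their backs; the gripper's body (76 mm by 85 mm) begins 54 mm behind the grasp point. The pads swing forward as they close: fully open they stand 13 mm farther back than shut.
Start: joints at [-1.303, 0.3, 1.521, -0, 1.321, -0.067], TCP at [0.181, -0.519, 0.231] pointing down, gripper open.
Joint ranges: [-3.03, 3.03], [-0.79, 2.21], [0.23, 2.52], [-1.04, 4.18], [0, 3.07], [-2.55, 2.55]. Speed limits (rad/s): [2.22, 2.22, 2.57, 3.14, 3.14, 3.14].

### API

Orientations are given as a unit quaternion [x, y, z, w].
In Python, from cell import env, cams, job gives the robot as it stands.
- The arm moves only by the tool apply_moves, never from a script. Its argument "series" is a list of rows, each an object with "claw": the gripper's target within -1 to 1 (fully open at 1, half-way at 0, shut at -1); "linear": the shift along the world's x, y, z in cm, a list of three; "twist": the turn, a rotation vector about the world's x, y, z in degrees, a list of three. A call has 1 to 5 rows; each row shifts and turns the commanded pose from where the row before left it; what a row does not reach is not made up. A row lasts 1/8 s, in which the tool goes at most 62.5 mm and 10.7 degrees, less where a joint would pass 70% of its speed; a pose out of reach is approached as far as the arm can. A call with a gripper value outside its range is refused whole. The fingers move at their own pace and stop on an object; "force" is the grip in N (left out, the last holds). Time passes only in rows, so rows that do not move let the fingers close. It gives the time, the measured TCP pose, the force, the opening and the grip force at its end, in the units of the state.
- env.read_state(): the state, without advancing time (a new reading comes with each control period).
- cams.camera(name): name is "side" or "top"; returns a dict with "frame" (384x512x3 uint8, red, green, blue), "z_map" (384x512 float32, m along the optical axis (not along the pixel's ray), 0 where there is no reading), "fx", "fy", "cx", "cy" (pixels), "R" (3x3) and "t" (3): a world point X has camera coordinates R X + t. Camera axes: x right, y down, z forward; pixel columns grow to the right and rows downward; lengths in m; the calibration is good to about 2 mm. A picture is of the moment at which its call begins.
- job.finish_job(): hands the job in; it is judged then, once.
Trained networks look in a picture, given as the dict that the camera call returned (one of the last four; its "shot" number tells which), for a name from the list of things; names that differ only in an ending like _2 or _b are one class to them, and where a whole thing is asked for, a point or a joint stands for the part that bears it (a point fixed in the world has none). Each returns a list of dicts, best first, with "p" (0 to 1); they miss things now and then, are a little off and sometimes report something else, mostly with a low value. They report only what shows in the picture. A call takes as long as a camera call. They do not tell look-alikes from the thing itself.
- cams.look_for(name, picture): "bbox" ([left, top, width, height] in pixels, round what is visible of it).
- cams.tip_of(name, picture): "centre" ([row, column] in pixels: a listed point, or the origin of a listed thing).
The state is a dict: "time": time; "joint_positions": joint angles; "qvel": joint speeds; "joint_efforts": joint torques, N m; "tool_pos": TCP position; "orientation": TCP orientation; "force": force on the tool from outside, world axes, zero at the start; "wrist_torque": the same for the moment, N m; "finger_gap": opening from 0.0 (shut) to 1.0 (fully open); "gripper_force": force on a finger pad.
Only numpy, scipy, OpenCV 4.12 (cv2) and the standard library are available. Lean on these libraries where they do the work, as an engineer would, in place of code of your own. Each camera call takes 0.05 s, during which the arm holds its last target. There are 200 camera calls.

## Working session

There is one attempt and no reset: what is moved stays moved. The work goes in short steps, Python scripts to look and compute and a tool call to move; the robot and the scene stay as the last step left them, time stands still between calls to the robot, and variables do not carry over. Pictures are saved under pics/ and viewed, at most 10 in all, crops included, and the job is handed in when it is done.

Besides the shell and the picture viewer there is one more tool, called as name(argument=value, ...), one argument or row to a line, values as JSON. apply_moves: Moves the arm, as the interface text tells. Its arguments: {"type":"object","properties":{"series":{"type":"array"},"force":{"type":"number"}},"required":["series"]}

```bash
mkdir -p pics; ls
cat > h.py <<'E'
import numpy as np, cv2
from cell import env, cams, job
def cloud(p):
    z=p["z_map"]; v,u=np.mgrid[0:z.shape[0],0:z.shape[1]]
    c=np.stack([(u-p["cx"])/p["fx"]*z,(v-p["cy"])/p["fy"]*z,z],-1)
    w=(c-np.array(p["t"]))@np.array(p["R"])
    w[z==0]=np.nan
    return w
def save(p,n): cv2.imwrite(f"pics/{n}.png",p["frame"][...,::-1])
E
python3 - <<'E'
from h import *
s=env.read_state(); print({k:np.round(v,3) for k,v in s.items()})
for c in ("top","side"):
    p=cams.camera(c); save(p,c+"0"); w=cloud(p); np.save(c+"0.npy",w); np.save(c+"f0.npy",p["frame"])
    print(c,"campos",-np.array(p["R"]).T@p["t"],p["fx"])
    for n in ("lid","jar","pocket","action_camera","marker","mouse","key_ring"):
        print(n,[(d["bbox"],round(d["p"],2)) for d in cams.look_for(n,p)][:3],[(d["centre"],round(d["p"],2),) for d in cams.tip_of(n,p)][:3])
im=np.hstack([cv2.imread("pics/top0.png"),cv2.imread("pics/side0.png")]);
E
```

```text
pics
{'time': np.float64(0.0), 'joint_positions': array([-1.303,  0.3  ,  1.522, -0.   ,  1.321, -0.067]), 'qvel': array([ 0.   ,  0.   ,  0.   ,  0.   ,  0.001, -0.   ]), 'joint_efforts': array([-1.0000e-03, -5.4350e+01, -3.6179e+01, -0.0000e+00,  4.0000e-03,
       -0.0000e+00]), 'tool_pos': array([ 0.181, -0.519,  0.231]), 'orientation': array([ 0.986,  0.167, -0.   , -0.001]), 'force': array([0.028, 1.185, 0.439]), 'wrist_torque': array([0.001, 0.023, 0.021]), 'gripper_force': np.float64(0.0), 'finger_gap': np.float64(0.994)}
top campos [0.42932211 0.14049205 1.21313999] 406.67091603362996
lid [([222.3, 181.5, 23.6, 21.5], 0.68), ([235.9, 188.2, 11.2, 17.6], 0.63)] [([192.6, 233.2], 0.96)]
jar [([237.1, 202.4, 4.2, 4.9], 0.52)] [([192.1, 235.8], 0.63)]
pocket [([309.4, 225.0, 20.9, 25.2], 0.89), ([229.5, 231.1, 36.3, 33.6], 0.81), ([304.9, 167.9, 40.0, 41.4], 0.57)] [([236.7, 322.7], 0.79), ([188.0, 320.3], 0.67), ([247.7, 248.1], 0.62)]
action_camera [([278.0, 126.7, 29.1, 22.5], 0.63), ([224.0, 182.3, 18.2, 21.9], 0.61)] [([139.1, 291.7], 0.73)]
marker [([282.6, 191.9, 6.9, 45.
[... 252 characters left out ...]
497489 0.83400686 0.59544564] 389.63100632060264
lid [([232.1, 199.3, 26.5, 20.4], 0.63)] [([205.7, 243.7], 0.95), ([168.8, 272.0], 0.47)]
jar [([222.3, 210.7, 37.9, 38.7], 0.72)] [([233.9, 243.5], 0.95), ([186.6, 234.3], 0.34)]
pocket [([281.5, 226.9, 53.1, 42.0], 0.87), ([268.5, 175.1, 44.1, 24.9], 0.76), ([321.6, 194.9, 27.4, 19.5], 0.73)] [([208.3, 335.5], 0.94), ([250.1, 309.0], 0.91), ([191.4, 290.1], 0.69)]
action_camera [([218.9, 169.5, 27.4, 26.5], 0.61)] [([188.6, 236.4], 0.84)]
marker [([275.3, 205.1, 43.5, 20.1], 0.56)] [([218.6, 296.9], 0.64)]
mouse [([182.7, 285.0, 60.6, 42.6], 0.91)] [([309.5, 206.7], 0.87)]
key_ring [([267.4, 162.3, 11.8, 11.9], 0.69)] [([166.1, 277.5], 0.4)]
```

Run:
```python
import cv2,numpy as np
a=cv2.imread("pics/top0.png")[105:275,125:395]; b=cv2.imread("pics/side0.png")[145:345,160:380]
cv2.imwrite("pics/c1.png",cv2.resize(a,None,fx=2.9,fy=2.9,interpolation=cv2.INTER_CUBIC)); cv2.imwrite("pics/c2.png",cv2.resize(b,None,fx=2.9,fy=2.9,interpolation=cv2.INTER_CUBIC))
```

```text
(no output)
```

View pics/c1.png

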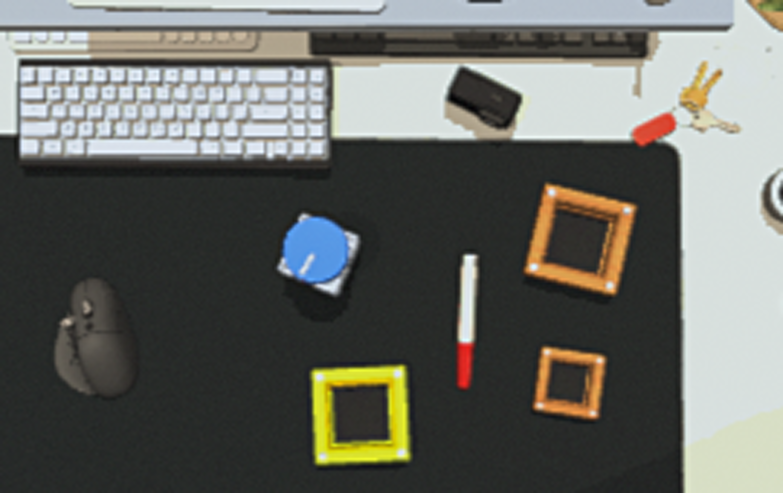

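View pics/c2.png

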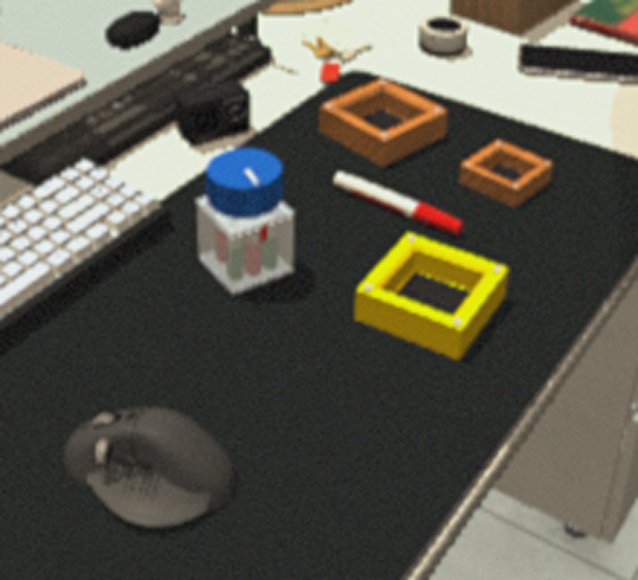

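The top crop shows the jar's blue lid at about px (234,192), with its bar pointing down-left. The larger orange holder is at about px (325,188), the smaller one at (322,237), and the yellow decoy at (250,248). The marker lies between jar and holder. In the side crop the red mark is on the jar's right-hand near face.

Run:
```python
from h import *
def rect(P): 
    r=cv2.minAreaRect((P[:,:2]*1000).astype(np.float32)); return np.round(r[0],1),np.round(r[1],1),round(r[2],1)
for c in ("top","side"):
    w=np.load(c+"0.npy"); f=np.load(c+"f0.npy"); hsv=cv2.cvtColor(f,cv2.COLOR_RGB2HSV); H,S,V=[hsv[...,i].astype(int) for i in range(3)]
    X,Y,Z=w[...,0],w[...,1],w[...,2]
    blue=(H>100)&(H<118)&(S>130)&(V>90)
    m=blue&(Z>.09)&(Z<.115); print(c,"lid",m.sum(),rect(w[m]),np.median(Z[m]),w[m].mean(0))
    ctr=w[m].mean(0)
    near=(np.hypot(X-ctr[0],Y-ctr[1])<.06)
    b=near&(Z>.05)&(Z<.075)&~blue; print(" shoulder",b.sum(),rect(w[b]) if b.sum()>4 else "", np.nanmedian(Z[b]) if b.any() else '')
    b=near&(Z>.015)&(Z<.075); print(" body",b.sum(),rect(w[b]) if b.sum()>4 else "")
    wh=near&(Z>.085)&(S<90)&(V>150); 
    P=w[wh]; print(" bar",len(P),(P.mean(0)-ctr) if len(P) else '', rect(P) if len(P)>4 else '')
    o=(H>5)&(H<17)&(S>120)&(V>80)&(Z>.022)&(Z<.04)&(X>.4)
    n,l,st,ce=cv2.connectedComponentsWithStats(o.astype(np.uint8))
    for i in range(1,n):
        if st[i,4]>60: print(" orange",st[i],rect(w[l==i]),np.median(Z[l==i]))
    red=((H<6)|(H>172))&(S>150)&near&(Z>.02)&(Z<.07); print(" red",red.sum(),w[red].mean(0) if red.any() else '')
    mk=(Z>.005)&(Z<.025)&(S<60)&(V>150)
# height map for obstacles near path
```

```text
top lid 368 (array([518.8, 209.4]), array([60.2, 58.9]), 28.4) 0.10051115197666685 [0.51962094 0.20871868 0.10024664]
 shoulder 65 (array([518.8, 210.3]), array([60. , 61.2]), 66.9) 0.0623944376910478
 body 84 (array([518.8, 210.3]), array([60. , 61.1]), 67.0)
 bar 16 [-0.01197166  0.00936108  0.00095146] (array([521.1, 217.6]), array([49.9, 13.6]), 1.2)
 orange [306 169  38  37 412] (array([536.6, -51.6]), array([92.9, 91. ]), 76.5) 0.02992489231770616
 red 0 
side lid 295 (array([516.6, 211.2]), array([59.1, 60.3]), 35.2) 0.09910365036466612 [0.51537594 0.21327241 0.09876434]
 shoulder 289 (array([517.3, 210.9]), array([61.1, 63.7]), 66.3) 0.06087288173983626
 body 672 (array([517.5, 210.9]), array([61.4, 63.9]), 66.9)
 bar 17 [-0.00076341  0.00250261  0.00099141] (array([522.1, 218.1]), array([20.1, 55.7]), 82.9)
 orange [317 139  27  12 102] (array([ 565.7, -361.4]), array([99.9, 28.2]), 7.2) 0.03066143081890895
 orange [270 173  44  23 360] (array([535.3, -50.9]), array([95.8, 95.5]), 76.5) 0.02799076713391494
 red 7 [0.48963513 0.22043134 0.05292042]
```

apply_moves(
  series=[
    {"claw":1,"linear":[2.25,4.86,0],"twist":[0,0,0.7]},
    {"claw":1,"linear":[2.25,4.86,0],"twist":[0,0,0.7]},
    {"claw":1,"linear":[2.25,4.86,0],"twist":[0,0,0.7]},
    {"claw":1,"linear":[2.25,4.86,0],"twist":[0,0,0.7]},
    {"claw":1,"linear":[2.25,4.86,0],"twist":[0,0,0.7]},
  ],
  force=90,
)

```text
time: 2.12
tool_pos: [0.2936, -0.2749, 0.2314]
orientation: [0.98, 0.197, 0.0, 0.0]
force: [0.4, -0.0, -0.4]
finger_gap: 1.001
gripper_force: 0.0
```

apply_moves(
  series=[
    {"claw":1,"linear":[2.25,4.86,0],"twist":[0,0,0.7]},
    {"claw":1,"linear":[2.25,4.86,0],"twist":[0,0,0.7]},
    {"claw":1,"linear":[2.25,4.86,0],"twist":[0,0,0.7]},
    {"claw":1,"linear":[2.25,4.86,0],"twist":[0,0,0.7]},
    {"claw":1,"linear":[2.25,4.86,0],"twist":[0,0,0.7]},
  ],
)

```text
time: 2.75
tool_pos: [0.4062, -0.0317, 0.2316]
orientation: [0.974, 0.227, 0.0, 0.0]
force: [0.8, -0.1, -0.2]
finger_gap: 1.001
gripper_force: 0.0
```

apply_moves(
  series=[
    {"claw":1,"linear":[2.25,4.86,0],"twist":[0,0,0.7]},
    {"claw":1,"linear":[2.25,4.86,0],"twist":[0,0,0.7]},
    {"claw":1,"linear":[2.25,4.86,0],"twist":[0,0,0.7]},
    {"claw":1,"linear":[2.25,4.86,0],"twist":[0,0,0.7]},
    {"claw":1,"linear":[2.25,4.86,0],"twist":[0,0,0.7]},
  ],
)

```text
time: 3.38
tool_pos: [0.5188, 0.2113, 0.2313]
orientation: [0.967, 0.256, 0.0, 0.0]
force: [-0.3, -0.4, 0.9]
finger_gap: 1.001
gripper_force: 0.0
```

apply_moves(
  series=[
    {"claw":1,"linear":[-0.03,-0.1,-5],"twist":[0,0,0]},
    {"claw":1,"linear":[0,0,-5],"twist":[0,0,0]},
    {"claw":1,"linear":[0,0,-3.5],"twist":[0,0,0]},
    {"claw":1,"linear":[0,0,-2.6],"twist":[0,0,0]},
    {"claw":1,"linear":[0,0,0],"twist":[0,0,0]},
  ],
)

```text
time: 4.0
tool_pos: [0.5171, 0.2083, 0.0688]
orientation: [0.967, 0.256, -0.002, 0.0]
force: [0.6, 0.1, 0.4]
finger_gap: 0.999
gripper_force: 0.0
```

apply_moves(
  series=[
    {"claw":-1,"linear":[0,0,0],"twist":[0,0,0]},
    {"claw":-1,"linear":[0,0,0],"twist":[0,0,0]},
    {"claw":-1,"linear":[0,0,0],"twist":[0,0,0]},
    {"claw":-1,"linear":[0,0,0],"twist":[0,0,0]},
    {"claw":-1,"linear":[0,0,0],"twist":[0,0,0]},
  ],
  force=90,
)

```text
time: 4.62
tool_pos: [0.5187, 0.2089, 0.0725]
orientation: [0.967, 0.256, 0.002, -0.0]
force: [-1.8, 0.1, 8.1]
finger_gap: 0.707
gripper_force: 96.5
```

Run:
```python
from h import *
p=cams.camera("side"); cv2.imwrite("pics/g1.png",cv2.resize(p["frame"][130:280,180:330,::-1],None,fx=4,fy=4,interpolation=cv2.INTER_CUBIC))
s=env.read_state(); print({k:np.round(v,4) for k,v in s.items()})
```

```text
{'time': np.float64(4.675), 'joint_positions': array([3.1730e-01, 4.9890e-01, 1.6433e+00, 2.0000e-04, 9.9630e-01,
       1.3700e+00]), 'qvel': array([ 0.0014,  0.0022, -0.0003,  0.0013, -0.0029,  0.0009]), 'joint_efforts': array([-4.07800e-01, -5.52899e+01, -2.86640e+01, -1.80900e-01,
       -6.63500e-01, -2.37000e-02]), 'tool_pos': array([0.5187, 0.2089, 0.0725]), 'orientation': array([ 9.666e-01,  2.561e-01,  1.600e-03, -2.000e-04]), 'force': array([-2.7856,  0.0535,  8.7943]), 'wrist_torque': array([ 0.0225,  0.5216, -0.0051]), 'gripper_force': np.float64(96.5318), 'finger_gap': np.float64(0.7062)}
```

View pics/g1.png

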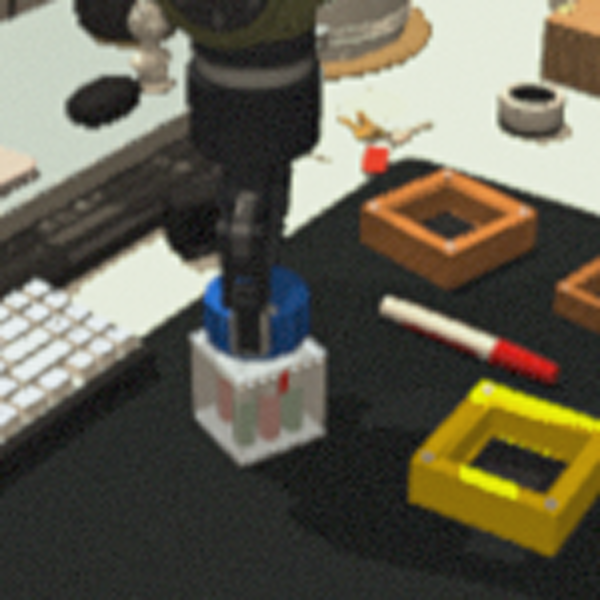

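The image shows the gripper centred on the lid, with the fingertips just above the jar's shoulder. I'll lift and carry it to the holder.

apply_moves(
  series=[
    {"claw":-1,"linear":[0,0,2],"twist":[0,0,0]},
    {"claw":-1,"linear":[0,0,4],"twist":[0,0,0]},
    {"claw":-1,"linear":[0.3,-4.3,1.5],"twist":[0,0,1.6]},
    {"claw":-1,"linear":[0.3,-4.3,0],"twist":[0,0,2]},
    {"claw":-1,"linear":[0.3,-4.3,0],"twist":[0,0,2]},
  ],
)

```text
time: 5.3
tool_pos: [0.5268, 0.0783, 0.1461]
orientation: [0.953, 0.304, 0.0, 0.0]
force: [0.8, -0.3, -5.4]
finger_gap: 0.705
gripper_force: 99.8
```

apply_moves(
  series=[
    {"claw":-1,"linear":[0.3,-4.4,0],"twist":[0,0,2]},
    {"claw":-1,"linear":[0.3,-4.4,0],"twist":[0,0,2]},
    {"claw":-1,"linear":[0.3,-4.4,0],"twist":[0,0,0]},
    {"claw":-1,"linear":[0,0,0],"twist":[0,0,0]},
    {"claw":-1,"linear":[0,0,0],"twist":[0,0,0]},
  ],
)

```text
time: 5.92
tool_pos: [0.5358, -0.0523, 0.1456]
orientation: [0.942, 0.336, 0.0, -0.0]
force: [0.1, 0.2, -6.1]
finger_gap: 0.697
gripper_force: 99.9
```

```bash
cat > m.py <<'E'
from h import *
import sys
def rect(P): 
    r=cv2.minAreaRect((P[:,:2]*1000).astype(np.float32)); return np.round(r[0],1),np.round(r[1],1),round(r[2],1)
def meas(tag):
    s=env.read_state(); T=s["tool_pos"]; print("tcp",np.round(T,4),np.round(s["orientation"],4),np.round(s["force"],1),np.round(s["wrist_torque"],2),round(s["finger_gap"],3),s["time"])
    base=T[2]-.0725
    p=cams.camera("side"); w=cloud(p); save(p,tag)
    hsv=cv2.cvtColor(p["frame"],cv2.COLOR_RGB2HSV); H,S,V=[hsv[...,i].astype(int) for i in range(3)]
    X,Y,Z=w[...,0],w[...,1],w[...,2]
    near=np.hypot(X-T[0],Y-T[1])<.05
    wood=(H>4)&(H<18)&(S>110)
    b=near&(Z>max(base+.008,.035))&(Z<base+.0645)&~wood&~((H>95)&(H<125)&(S>110))&(Z>base+.012)
    k=np.hypot(X-T[0],Y-T[1])<.075
    k&=wood&(Z>.022)&(Z<.036)
    print("jar",b.sum(),rect(w[b])); print("holder",k.sum(),rect(w[k]))
    # vertical faces: yaw from two face fits
    sh=b&(np.abs(Z-base-.062)<.004); print("shoulder z",np.median(Z[sh]),"base cmd",base, sh.sum())
    return p,w
E
python3 - <<'E'
from m import *
p,w=meas("s1"); cv2.imwrite("pics/s1c.png",cv2.resize(p["frame"][90:240,220:370,::-1],None,fx=4,fy=4,interpolation=cv2.INTER_CUBIC))
E
```

```text
tcp [ 0.5358 -0.0523  0.1456] [ 9.419e-01  3.359e-01  1.000e-04 -1.000e-04] [ 0.1  0.2 -6.1] [-0.01  0.01  0.05] 0.697 5.925
jar 535 (array([534.2, -49.5]), array([63.3, 64.4]), 77.5)
holder 341 (array([536. , -50.4]), array([96.6, 96.8]), 75.8)
shoulder z 0.13358440612711275 base cmd 0.07306758336291892 109
```

View pics/s1c.png

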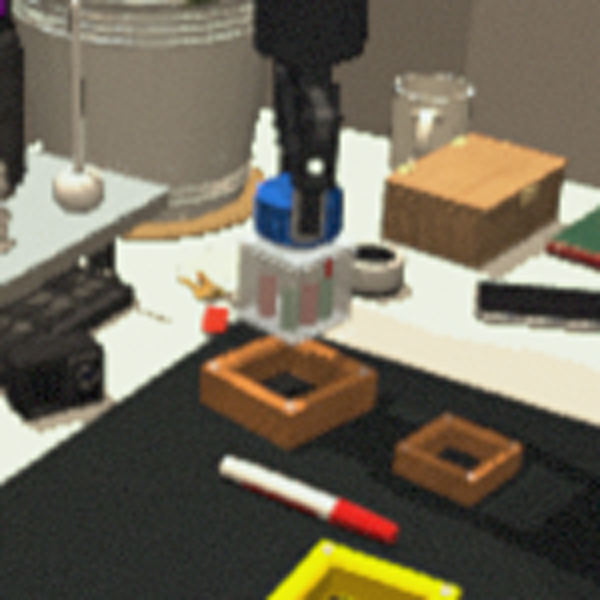

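apply_moves(
  series=[
    {"claw":-1,"linear":[0.12,-0.08,-2],"twist":[0,0,-1]},
    {"claw":-1,"linear":[0,0,-1.5],"twist":[0,0,0]},
    {"claw":-1,"linear":[0,0,-0.7],"twist":[0,0,0]},
    {"claw":-1,"linear":[0,0,-0.5],"twist":[0,0,0]},
    {"claw":-1,"linear":[0,0,0],"twist":[0,0,0]},
  ],
)

```text
time: 6.6
tool_pos: [0.5371, -0.0532, 0.0983]
orientation: [0.945, 0.328, -0.0, -0.0]
force: [-0.1, -0.3, -5.6]
finger_gap: 0.702
gripper_force: 99.8
```

apply_moves(
  series=[
    {"claw":-1,"linear":[0,0,-0.3],"twist":[0,0,0]},
    {"claw":-1,"linear":[0,0,-0.4],"twist":[0,0,0]},
    {"claw":-1,"linear":[0,0,0],"twist":[0,0,0]},
  ],
)

```text
time: 6.98
tool_pos: [0.537, -0.0532, 0.091]
orientation: [0.945, 0.328, -0.0, -0.0]
force: [1.7, -0.1, -6.3]
finger_gap: 0.703
gripper_force: 99.8
```

Base is now about 18 mm above the desk, inside the pocket with no contact. I'll go on down.

apply_moves(
  series=[
    {"claw":-1,"linear":[0,0,-0.5],"twist":[0,0,0]},
    {"claw":-1,"linear":[0,0,-0.5],"twist":[0,0,0]},
    {"claw":-1,"linear":[0,0,-0.2],"twist":[0,0,0]},
    {"claw":-1,"linear":[0,0,-0.3],"twist":[0,0,0]},
    {"claw":-1,"linear":[0,0,0],"twist":[0,0,0]},
  ],
)

```text
time: 7.6
tool_pos: [0.5378, -0.0534, 0.0785]
orientation: [0.945, 0.328, 0.001, 0.001]
force: [-11.3, 0.9, 21.0]
finger_gap: 0.7
gripper_force: 102.9
```

apply_moves(
  series=[
    {"claw":-1,"linear":[-0.05,0,0.15],"twist":[0,0,0]},
    {"claw":-1,"linear":[0,0,0],"twist":[0,0,0]},
  ],
)

```text
time: 7.85
tool_pos: [0.5371, -0.0534, 0.0785]
orientation: [0.945, 0.328, 0.001, 0.0]
force: [-2.0, -1.3, 6.9]
finger_gap: 0.699
gripper_force: 101.1
```

Run:
```python
from m import *
p,w=meas("s2"); cv2.imwrite("pics/s2c.png",cv2.resize(p["frame"][120:220,240:340,::-1],None,fx=6,fy=6,interpolation=cv2.INTER_CUBIC))
```

```text
tcp [ 0.5371 -0.0534  0.0785] [9.447e-01 3.279e-01 7.000e-04 4.000e-04] [-2.  -1.3  6.9] [-0.08  0.38  0.01] 0.699 7.85
jar 352 (array([535.2, -49.7]), array([62.5, 64.5]), 76.5)
holder 238 (array([535.2, -49.8]), array([94.2, 93.5]), 76.3)
shoulder z 0.06683862663196777 base cmd 0.006031031798674438 104
```

View pics/s2c.png

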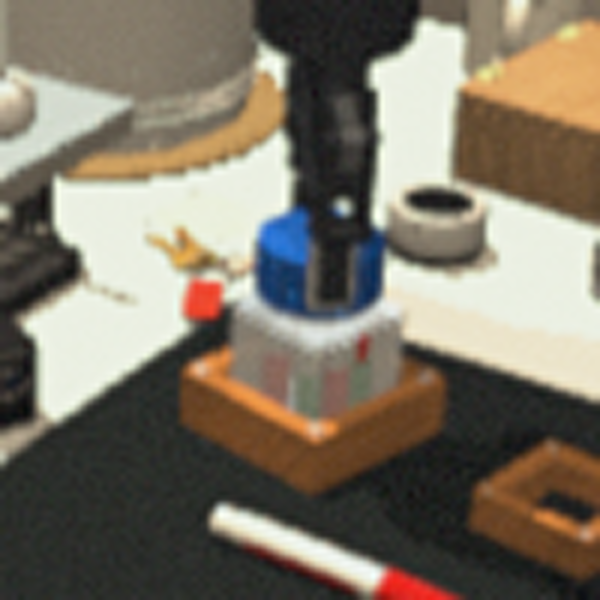

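The jar is seated square in the holder. Now the unscrewing, watching torque and height.

apply_moves(
  series=[
    {"claw":-1,"linear":[0,0,0],"twist":[0,0,4]},
    {"claw":-1,"linear":[0,0,0],"twist":[0,0,4]},
    {"claw":-1,"linear":[0,0,0],"twist":[0,0,4]},
    {"claw":-1,"linear":[0,0,0],"twist":[0,0,4]},
    {"claw":-1,"linear":[0,0,0],"twist":[0,0,4]},
  ],
  force=110,
)

```text
time: 8.52
tool_pos: [0.5374, -0.0533, 0.0787]
orientation: [0.873, 0.488, 0.001, 0.001]
force: [1.4, 0.6, 6.3]
finger_gap: 0.701
gripper_force: 116.3
```

```bash
cat > st.py <<'E'
from cell import env
import numpy as np
s=env.read_state(); x,y,z,w=s["orientation"]
print(np.round(s["tool_pos"],4),np.round(s["orientation"],4),"tool y yaw",round(np.degrees(2*np.arctan2(y,x))-90,2),"F",np.round(s["force"],1),"T",np.round(s["wrist_torque"],2),round(s["finger_gap"],3),"q",np.round(s["joint_positions"],2))
E
python3 st.py
```

```text
[ 0.5374 -0.0533  0.0787] [8.729e-01 4.879e-01 1.000e-03 6.000e-04] tool y yaw -31.6 F [1.4 0.6 6.3] T [ 0.22  0.1  -0.1 ] 0.701 q [-0.17  0.45  1.7   0.    0.99  0.38]
```

apply_moves(
  series=[
    {"claw":-1,"linear":[0,0,0],"twist":[0,0,4]},
    {"claw":-1,"linear":[0,0,0],"twist":[0,0,4]},
    {"claw":-1,"linear":[0,0,0],"twist":[0,0,4]},
    {"claw":-1,"linear":[0,0,0],"twist":[0,0,4]},
  ],
)

```text
time: 9.02
tool_pos: [0.5374, -0.0533, 0.0786]
orientation: [0.796, 0.605, 0.001, 0.001]
force: [0.6, 0.6, 6.9]
finger_gap: 0.694
gripper_force: 116.3
```

```bash
python3 st.py; python3 -c "
from m import *
p,w=meas('s3')"
```

```text
[ 0.5374 -0.0533  0.0786] [7.965e-01 6.046e-01 8.000e-04 7.000e-04] tool y yaw -15.59 F [0.6 0.6 6.9] T [ 0.19  0.15 -0.1 ] 0.694 q [-0.17  0.45  1.7   0.    0.99  0.11]
tcp [ 0.5374 -0.0533  0.0786] [7.965e-01 6.046e-01 8.000e-04 7.000e-04] [0.6 0.6 6.9] [ 0.19  0.15 -0.1 ] 0.694 9.025
jar 352 (array([535.1, -49.8]), array([63. , 67.5]), 78.6)
holder 237 (array([535.8, -50.5]), array([95.8, 96.8]), 75.4)
shoulder z 0.06691595482354719 base cmd 0.006144229624471004 102
```

apply_moves(
  series=[
    {"claw":-1,"linear":[0,0,0],"twist":[0,0,4]},
    {"claw":-1,"linear":[0,0,0],"twist":[0,0,4]},
    {"claw":-1,"linear":[0,0,0],"twist":[0,0,4]},
  ],
)

```text
time: 9.45
tool_pos: [0.5374, -0.0533, 0.0787]
orientation: [0.729, 0.685, 0.001, 0.001]
force: [-0.5, 1.0, 6.9]
finger_gap: 0.695
gripper_force: 116.3
```

```bash
python3 st.py
```

```text
[ 0.5374 -0.0533  0.0787] [0.7289 0.6846 0.0008 0.0008] tool y yaw -3.59 F [-0.5  1.   6.9] T [ 0.14  0.16 -0.06] 0.695 q [-0.17  0.45  1.7   0.    0.99 -0.1 ]
```

apply_moves(
  series=[
    {"claw":-1,"linear":[0,0,0],"twist":[0,0,3]},
    {"claw":-1,"linear":[0,0,0],"twist":[0,0,3]},
    {"claw":-1,"linear":[0,0,0],"twist":[0,0,0]},
  ],
)

```text
time: 9.82
tool_pos: [0.5374, -0.0533, 0.0787]
orientation: [0.693, 0.721, 0.001, 0.001]
force: [-0.1, -0.2, 7.4]
finger_gap: 0.701
gripper_force: 116.4
```

apply_moves(
  series=[
    {"claw":-1,"linear":[0,0,0],"twist":[0,0,3]},
    {"claw":-1,"linear":[0,0,0],"twist":[0,0,3]},
    {"claw":-1,"linear":[0,0,0],"twist":[0,0,0]},
  ],
)

```text
time: 10.2
tool_pos: [0.5375, -0.0533, 0.0788]
orientation: [0.654, 0.757, 0.001, 0.001]
force: [-0.5, 1.0, 8.6]
finger_gap: 0.701
gripper_force: 116.5
```

```bash
python3 st.py
```

```text
[ 0.5375 -0.0533  0.0788] [6.539e-01 7.566e-01 7.000e-04 1.000e-03] tool y yaw 8.33 F [-0.5  1.   8.6] T [0.12 0.14 0.04] 0.701 q [-0.17  0.45  1.7   0.    0.99 -0.31]
```

apply_moves(
  series=[
    {"claw":-1,"linear":[0,0,0.1],"twist":[0,0,0]},
    {"claw":-1,"linear":[0,0,0.1],"twist":[0,0,0]},
    {"claw":-1,"linear":[0,0,0],"twist":[0,0,0]},
  ],
)

```text
time: 10.58
tool_pos: [0.5369, -0.0533, 0.08]
orientation: [0.654, 0.756, 0.0, 0.0]
force: [2.5, 0.2, 3.1]
finger_gap: 0.696
gripper_force: 118.0
```

```bash
python3 st.py
```

```text
[ 0.5369 -0.0533  0.08  ] [6.542e-01 7.563e-01 2.000e-04 4.000e-04] tool y yaw 8.28 F [2.5 0.2 3.1] T [-0.04 -0.32  0.07] 0.696 q [-0.17  0.45  1.7  -0.    0.99 -0.31]
```

apply_moves(
  series=[
    {"claw":-1,"linear":[0,0,0.15],"twist":[0,0,0]},
    {"claw":-1,"linear":[0,0,0.15],"twist":[0,0,0]},
    {"claw":-1,"linear":[0,0,0],"twist":[0,0,0]},
  ],
)

```text
time: 10.95
tool_pos: [0.5365, -0.0532, 0.0827]
orientation: [0.654, 0.756, 0.0, -0.0]
force: [-0.7, 2.9, 2.0]
finger_gap: 0.696
gripper_force: 119.8
```

```bash
python3 st.py; python3 -c "
from m import *
p,w=meas('s4')"
```

```text
[ 0.5365 -0.0532  0.0827] [ 6.542e-01  7.563e-01  0.000e+00 -1.000e-04] tool y yaw 8.28 F [-0.7  2.9  2. ] T [0.46 0.1  0.16] 0.696 q [-0.17  0.45  1.69  0.    1.   -0.31]
tcp [ 0.5365 -0.0532  0.0827] [ 6.542e-01  7.563e-01  0.000e+00 -1.000e-04] [-0.7  2.9  2. ] [0.46 0.1  0.16] 0.696 10.95
jar 378 (array([534.5, -49.2]), array([64.8, 63.8]), 71.5)
holder 245 (array([535.4, -50.7]), array([98.6, 94.3]), 75.4)
shoulder z 0.06951449743395863 base cmd 0.010233260781705125 32
```

Run:
```python
from m import *
p=cams.camera("side"); w=cloud(p); Z=w[...,2]
T=[.5365,-.0532]
hsv=cv2.cvtColor(p["frame"],cv2.COLOR_RGB2HSV); H,S,V=[hsv[...,i].astype(int) for i in range(3)]
near=np.hypot(w[...,0]-.535,w[...,1]+.05)<.05
wood=(H>4)&(H<18)&(S>110)
b=near&(Z>.058)&(Z<.078)&~wood&~((H>95)&(H<125)&(S>110))
print(np.histogram(Z[b],bins=np.arange(.058,.079,.001)))
cv2.imwrite("pics/s5c.png",cv2.resize(p["frame"][120:220,240:340,::-1],None,fx=6,fy=6,interpolation=cv2.INTER_CUBIC))
t=cams.camera("top"); save(t,"t5")
```

```text
(array([ 4, 10,  9, 11, 11,  7,  9, 29, 29, 34, 12,  3,  7,  2,  1,  5,  1,
        1,  0,  1]), array([0.058, 0.059, 0.06 , 0.061, 0.062, 0.063, 0.064, 0.065, 0.066,
       0.067, 0.068, 0.069, 0.07 , 0.071, 0.072, 0.073, 0.074, 0.075,
       0.076, 0.077, 0.078]))
```

View pics/s5c.png

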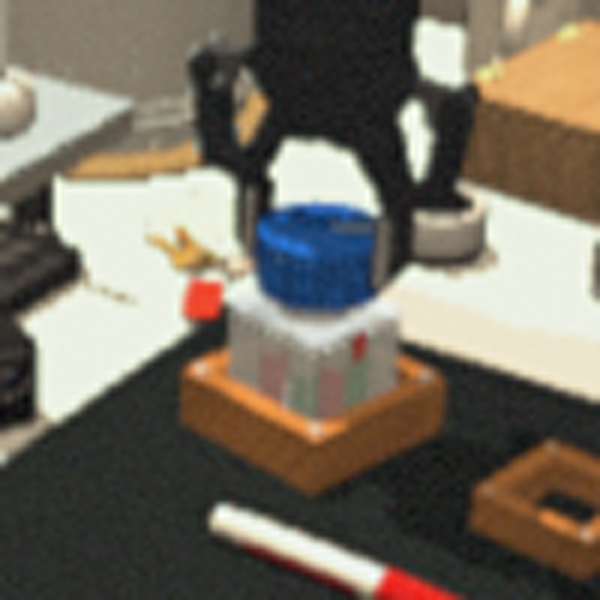

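The side image shows the lid raised about 4 mm with the white neck visible beneath. The jar's shoulder is still at its seated height (67 mm), so the lid is free. Lifting straight up.

apply_moves(
  series=[
    {"claw":-1,"linear":[0,0,0.4],"twist":[0,0,0]},
    {"claw":-1,"linear":[0,0,0.4],"twist":[0,0,0]},
    {"claw":-1,"linear":[0,0,0.6],"twist":[0,0,0]},
    {"claw":-1,"linear":[0,0,0],"twist":[0,0,0]},
  ],
)

```text
time: 11.6
tool_pos: [0.537, -0.0534, 0.0975]
orientation: [0.654, 0.756, 0.0, 0.001]
force: [0.3, 0.3, 0.3]
finger_gap: 0.699
gripper_force: 119.4
```

apply_moves(
  series=[
    {"claw":-1,"linear":[0,0,0.8],"twist":[0,0,0]},
    {"claw":-1,"linear":[0,0,0.8],"twist":[0,0,0]},
    {"claw":-1,"linear":[0,0,0.8],"twist":[0,0,0]},
    {"claw":-1,"linear":[0,0,0.6],"twist":[0,0,0]},
    {"claw":-1,"linear":[0,0,0],"twist":[0,0,0]},
  ],
)

```text
time: 12.22
tool_pos: [0.5368, -0.0533, 0.1273]
orientation: [0.654, 0.756, 0.0, 0.0]
force: [0.7, 0.2, -0.8]
finger_gap: 0.697
gripper_force: 119.4
```

```bash
python3 st.py
python3 - <<'E'
from h import *
p=cams.camera("side"); w=cloud(p); Z=w[...,2]
hsv=cv2.cvtColor(p["frame"],cv2.COLOR_RGB2HSV); H,S,V=[hsv[...,i].astype(int) for i in range(3)]
near=np.hypot(w[...,0]-.535,w[...,1]+.05)<.05
bl=near&(H>95)&(H<125)&(S>110); print("lid z",np.percentile(Z[bl],[1,5,50,95,99]))
og=near&(H>4)&(H<18)&(S>130)&(Z>.085); print("seal z",og.sum(),np.percentile(Z[og],[5,50,95]) if og.any() else '')
b=near&(Z>.058)&(Z<.078)&(S<90); print(np.histogram(Z[b],bins=np.arange(.058,.079,.002)))
cv2.imwrite("pics/s6c.png",cv2.resize(p["frame"][110:210,240:340,::-1],None,fx=6,fy=6,interpolation=cv2.INTER_CUBIC))
E
```

```text
[ 0.5368 -0.0533  0.1273] [6.542e-01 7.563e-01 2.000e-04 4.000e-04] tool y yaw 8.28 F [ 0.7  0.2 -0.8] T [ 0.05 -0.03 -0.02] 0.697 q [-0.17  0.39  1.66 -0.    1.09 -0.31]
lid z [0.12782849 0.13042787 0.15096009 0.15468587 0.1552411 ]
seal z 18 [0.09563461 0.10443104 0.10589501]
(array([22, 12, 14, 28, 75, 19, 11, 12,  8,  8]), array([0.058, 0.06 , 0.062, 0.064, 0.066, 0.068, 0.07 , 0.072, 0.074,
       0.076, 0.078]))
```

View pics/s6c.png

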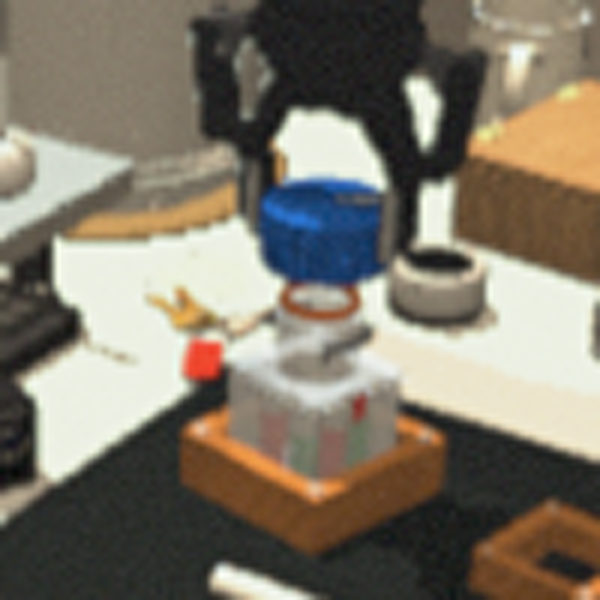

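The lid hangs level about 19 mm over the orange seal ring, and the jar is seated. Nothing else has moved. Handing in.

```bash
python3 -c "
from cell import job
print(job.finish_job())"
```

```text
the job is handed in; nothing more can be done
None
```

The job is handed in: the jar is seated in the larger orange (wooden) holder, and the gripper holds the unscrewed lid level about 2 cm above the jar's mouth. It took about 12 s of the 42 s allowed.

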